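# Hang the panel antenna on its test bracket

## Robot

A 7-joint arm with a two-finger parallel gripper is mounted at the origin on the work surface. World frame = base frame: x ahead of the robot, y to its left, z up, the work surface at z = 0. Lengths are in m, angles in rad, forces in N, time in s.
With the tool pointing down it reaches from about 0.425 to 0.925 m from the base axis. Payload 6.8 kg.
Tool frame: the origin (TCP) lies on the front face of the gripper's body, between the roots of the fingers; the fingertips stand 73 mm ahead of it and the grasp point (between the pads) lies 54 mm ahead of it (tcp_to_tips is the distance from the TCP to the fingertips, in m); z points along the fingers, x is the direction in which the jaws open and shut, and the axes are right-handed (so a half turn about z gives the same grasp; the last joint's range is limited). The gripper opens to 85 mm and grips with 20 to 120 N. Pads are 22 mm wide; open, the fingers measure 114 mm over their backs; the gripper's body (76 mm by 85 mm) begins 54 mm behind the grasp point. The pads swing forward as they close: fully open they stand 13 mm farther back than shut.
Start: joints at [-1.354, 0.477, 0.022, 1.555, -0.011, 1.109, -0.083], TCP at [0.215, 0.64, 0.304] pointing down, gripper open.
Joint ranges: [-2.96, 2.96], [-0.34, 2.1], [-1.41, 1.46], [0.24, 2.44], [-1.37, 4.51], [0.17, 1.92], [-2.96, 2.96]. Speed limits (rad/s): [2.39, 2.39, 3.14, 3.14, 3.14, 3.14, 3.14].

## Interface

Orientations are given as a unit quaternion [w, x, y, z].
In Python, from station import get_obs, read_camera, hand_in, look_for, silhouettes, tcp_to_tips gives the robot as it stands. The module is installed in compiled form; this text tells all that it offers.
- The arm moves only by the tool apply_moves, never from a script. Its argument "moves" is a list of rows, each a list of 3 entries, a list of its own where there are three numbers: the shift along the tool's x, y, z in units of 25 mm (1.0 is 25 mm), then the turn, a rotation vector about the tool's x, y, z in units of 10 degrees (1.0 is 10 degrees), then the gripper's target within -1 to 1 (fully open at 1, half-way at 0, shut at -1). In form: [[[dx, dy, dz], [rx, ry, rz], jaw], ...]. A call has 1 to 20 rows; each row is the pose to reach, as a shift and turn from the pose commanded when the call began, along the tool's axes at that moment; what a row does not reach only later rows make up. A row lasts 1/8 s, in which the tool goes at most 62.5 mm and 10.7 degrees, less where a joint would pass 70% of its speed; a pose out of reach is approached as far as the arm can. A call with a gripper value outside its range is refused whole. The fingers move at their own pace and stop on an object; "force" is the grip in N (left out, the last holds). Time passes only in rows, so rows that repeat a pose let the fingers close. It gives the time, the measured TCP pose, the force and the opening at its end, in the units of the state.
- get_obs(): the state, without advancing time (a new reading comes with each control period).
- read_camera(name): name is "side" or "top" or "wrist"; returns a dict with "color" (420x560x3 uint8, red, green, blue), "mtx" (3x3 intrinsics, pixels), "eye" and "rotation" of the camera in the world; the wrist camera has in their place "hand_eye" (4x4, takes a point from camera to tool coordinates, whose origin is the TCP and whose axes are the tool frame's). Camera axes: x right, y up, looking along -z (the intrinsics and any distortion apply to the point x, -y, -z); pixel columns grow to the right and rows downward; lengths in m; the calibration is good to about 2 mm. A picture is of the moment at which its call begins: read the wrist's pose just before it. There is no depth.
- hand_in(): hands the job in, once; it reports no verdict.
Trained networks look in the newest picture that a camera, given by its name, has taken for a name from the list of things; names that differ only in an ending like _2 or _b are one class to them, and where a whole thing is asked for, a point or a joint stands for the part that bears it (a point fixed in the world has none). Each returns a list of dicts, best first, with "conf" (0 to 1); they miss things now and then, are a little off and sometimes report something else, mostly with a low value. They report only what shows in the picture. A call takes as long as a camera call. They do not tell look-alikes from the thing itself.
- look_for(camera, query): "pixel" ([row, column] in pixels, amid what is visible of it).
- silhouettes(camera, query): "mask" (420x560 bool, what is visible of it) and "pixel" ([row, column] in pixels, amid what is visible of it).
The state is a dict: "t": time; "q": joint angles; "joint_vel": joint speeds; "joint_torque": joint torques, N m; "eef_pos": TCP position; "tool_rot": TCP orientation; "contact_force": force on the tool from outside, world axes, zero at the start; "torque": the same for the moment, N m; "gripper_width": opening from 0.0 (shut) to 1.0 (fully open).
Only numpy, scipy, OpenCV 4.12 (cv2) and the standard library are available. Lean on these libraries where they do the work, as an engineer would, in place of code of your own. Each camera call takes 0.05 s, during which the arm holds its last target.

## Task

Take the white panel antenna out of its stand and hang it on the bench bracket: find the bracket's screw head and pass it through the round entry of the keyhole in the antenna's back, press it against the sprung pad and pull the antenna straight down until it is fully home and locked on the screw, then let go of it. It must end upright and flat against the pad; work gently by feel, never pushing or pulling the antenna against the bracket with more than about 20 N, never let the antenna fall over, and leave the switch unit, mouse and wrench where they are.

Things in the scene. Friction and masses are not known exactly. Their poses are not given: they have to be found in the camera images.
- antenna: Flat white panel antenna, rigid box 24 mm deep (its x), 120 wide (y), 170 tall (z), 0.3 to 0.55 kg, upright in the stand. Origin: centre of its underside, z up. Its white front with a grey square faces its +x; its 5 mm thick steel back plate with the keyhole faces -x (back surface at x = -12 mm). Take it from above across its 24 mm depth, in the top 40 mm (solid there).
- keyhole_entry (a point): Centre of the keyhole's entry, an eight-sided hole 18 mm across in the antenna's back plate; in mid-thickness of the plate, 79 mm above the antenna's underside, at its mid-width, 9.5 mm towards the back (-x) from its middle. A cavity 14 mm deep lies behind for the screw head. Axes as the antenna.
- keyhole_top (a point): Where the screw's axis lies in the keyhole once fully home: 103 mm above the antenna's underside, 24 mm straight above the entry, in mid-thickness of the back plate. The slot is 9 mm wide and runs up from the entry to its closed end 3 mm above this point. Axes as the antenna.
- bracket: Fixed bench bracket: dark steel foot 150 x 150 x 12 mm, upright aluminium board 90 mm wide, its top 175 mm above the table. Origin on the table below the board's front surface; z up, y along the board, +x out of the board towards the side where the antenna hangs, its own +x then pointing the same way. When home the antenna's underside is 57 mm above the table.
- screw_mid (a point): 6.5 mm in front of the board, 160 mm above the table, axes as the bracket. The screw points to +x at this height but is clamped in a sideways slot up to 13 mm either side (y) of this point: look or feel for it. Shank 6 mm thick, brass head 14 mm wide, 9 to 13 mm in front of the board, 3 mm off the resting pad: press the pad in 2 mm or more to slide the plate behind it.
- stand: Fixed grey plastic stand, a channel 140 mm long (its y), floor 6 mm thick, with two walls reaching 40 mm above the table and 30 mm apart (3 mm play on each side of the antenna). Origin on the table at its centre.
- switch_unit: Bystander: loose white radio switch box, 90 x 100 x 32 mm, origin at the centre of its underside. Leave alone.
- mouse: Bystander: loose black computer mouse, 100 x 58 x 34 mm, origin at the centre of its underside. Leave alone.
- wrench: Bystander: loose steel wrench lying on the table. Leave alone.
- pad (a point): Middle of the face of the black sprung pad on the board (74 mm wide, 79 to 174 mm above the table), 6 mm in front of the board at rest. It yields along the bracket's -x by up to 3.5 mm: 3 N to start it, 6 N at 2 mm, 8 N at 3.5 mm, then a hard stop. Once behind the head, the plate is clamped by about 6 N and rubs as it slides. Axes as the bracket.
There are look-alikes about, which are no part of the job. Of the things like the bracket, leave any that is blue, brown or green; of the rest the smaller one is meant.

How it is judged:
By the outcome, as a careful person would: the job done as asked, in the order asked, and still so for the second after the job is handed in, with the robot touching nothing.
It also fails if it takes over 72 s, if anything falls off the work surface, if the arm or the gripper's body presses on something with over 40 N, if the wrist force passes 120 N, or if a joint passes its speed limit or range.

## Working session

There is one attempt and no reset: what is moved stays moved. The work goes in short steps, Python scripts to look and compute and a tool call to move; the robot and the scene stay as the last step left them, time stands still between calls to the robot, and variables do not carry over. Pictures are saved under pics/ and viewed, and the job is handed in when it is done.

Besides the shell and the picture viewer there is one more tool, called after "Request:" as name(argument=value, ...), one argument or row to a line, values as JSON. apply_moves: Moves the arm, as the interface text tells. Its arguments: {"type":"object","properties":{"moves":{"type":"array"},"force":{"type":"number"}},"required":["moves"]}

```bash
mkdir -p pics; cat > h.py <<'E'
import numpy as np,cv2
from station import *
def snap(n,f):
    o=get_obs(); c=read_camera(n); cv2.imwrite('pics/'+f,c['color'][:,:,::-1]); return o,c
E
python3 - <<'E'
from h import *
o=get_obs();print(o)
for n in('side','top','wrist'):
    o,c=snap(n,n+'0.png'); print(n,{k:np.round(v,4).tolist() for k,v in c.items() if k!='color'})
    for q in('antenna','bracket','stand','screw_mid','switch_unit','keyhole_entry'):
        try: print(n,q,[(r['conf'],r['pixel']) for r in look_for(n,q)])
        except Exception as e: print(q,e)
E
```

```text
{'t': 0.0, 'q': array([-1.35413222,  0.47781108,  0.02233817,  1.55646406, -0.01146429,
        1.10931475, -0.0831033 ]), 'joint_vel': array([ 0.00057579, -0.00057789,  0.00032992,  0.00012062,  0.00019784,
       -0.00177491, -0.00147965]), 'joint_torque': array([ 7.06055494e-05, -5.96455586e+01,  1.60799190e+00, -2.81196374e+01,
        1.24864373e-02,  9.17502330e-03,  1.48309891e-05]), 'eef_pos': array([0.21524531, 0.63926621, 0.3029129 ]), 'tool_rot': array([ 6.12401608e-04,  8.12111583e-01,  5.83501417e-01, -7.05915475e-04]), 'contact_force': array([0.23346449, 0.02547284, 0.4414409 ]), 'torque': array([-0.01097681, -0.00943463,  0.03279295]), 'gripper_width': 1.0007254212065206}
side {'mtx': [[442.1547, 0.0, 278.4883], [0.0, 442.1547, 211.5866], [0.0, 0.0, 1.0]], 'eye': [0.0333, -0.6395, 0.788], 'rotation': [0.8574, 0.4043, -0.141, -0.2854]}
side antenna [(0.59, [172.8, 237.0])]
side bracket [(0.94, [379.3, 229.7]), (0.83, [290.1, 309.0]), (0.8, [224.0, 170.8]), (0.72, [247.8, 432.3]), (0.63, [361.3, 401.5])]
side stand [(0.57, [206.4, 238.8])]
side screw_mid [(0.9, [221.3, 1
[... 436 characters left out ...]
278.9, 203.7]), (0.77, [224.5, 431.5]), (0.59, [126.7, 373.4])]
top stand []
top screw_mid [(0.9, [128.3, 373.2]), (0.82, [232.4, 345.5]), (0.78, [219.2, 427.7]), (0.68, [336.9, 397.0]), (0.65, [276.8, 206.3])]
top switch_unit [(0.9, [273.6, 288.9]), (0.7, [148.2, 298.7])]
top keyhole_entry [(0.66, [197.8, 206.4])]
wrist {'mtx': [[329.4741, 0.0, 278.5923], [0.0, 329.4741, 208.6818], [0.0, 0.0, 1.0]], 'hand_eye': [[1.0, 0.0002, -0.0003, -0.0001], [0.0001, -0.9626, -0.2709, -0.0698], [-0.0003, 0.2709, -0.9626, -0.0704], [0.0, 0.0, 0.0, 1.0]]}
wrist antenna []
wrist bracket [(0.72, [317.3, 36.5])]
wrist stand []
wrist screw_mid [(0.59, [317.8, 40.2])]
wrist switch_unit []
wrist keyhole_entry []
```

View pics/side0.png

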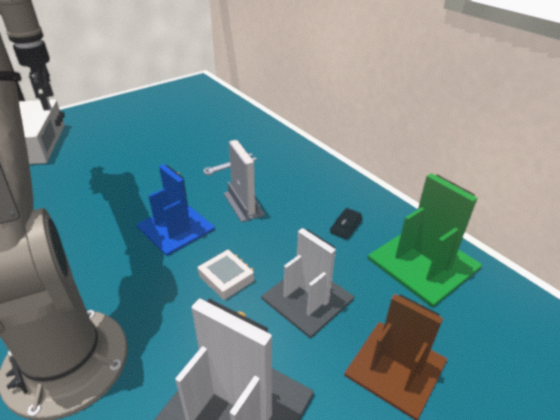

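View pics/top0.png

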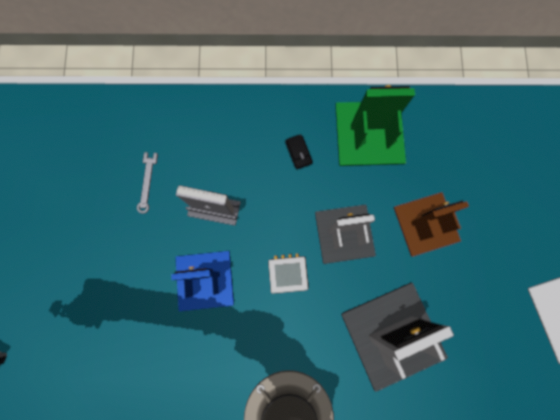

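View pics/wrist0.png

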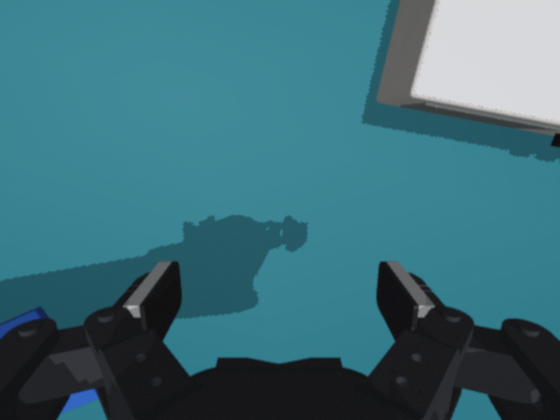

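```bash
cat >> h.py <<'E'
from scipy.spatial.transform import Rotation as R
def quat(q): return R.from_quat([q[1],q[2],q[3],q[0]])
def cam(c,o=None):
    K=np.array(c['mtx'])
    if 'eye' in c: return K,quat(c['rotation']).as_matrix(),np.array(c['eye'])
    H=np.array(c['hand_eye']); T=quat(o['tool_rot']).as_matrix()
    return K,T@H[:3,:3],T@H[:3,3]+o['eef_pos']
def proj(C,P):
    K,M,e=C; p=(np.atleast_2d(P)-e)@M; p=p*[1,-1,-1]; u=p@K.T; return u[:,:2]/u[:,2:]
def ray(C,rc,z):
    K,M,e=C; d=np.linalg.inv(K)@[rc[1],rc[0],1]; d=M@(d*[1,-1,-1]); return e+d*(z-e[2])/d[2]
E
python3 - <<'E'
from h import *
s=cv2.imread('pics/side0.png');t=cv2.imread('pics/top0.png')
a=cv2.resize(t[165:245,160:260],(500,400),interpolation=2);b=cv2.resize(t[190:270,300:400],(500,400),interpolation=2)
b=cv2.resize(t[195:270,305:385],(300,281),interpolation=2)
A=lambda im,r,c,w=100,h=75:cv2.resize(im[r:r+h,c:c+w],(400,300),interpolation=2)
cv2.imwrite('pics/z0.png',np.vstack([np.hstack([A(t,165,160),A(t,195,300)]),np.hstack([A(s,135,190,120,90),A(s,225,255,120,90)])]))
c=read_camera('top');C=cam(c);
for rc in [(202,204),(213,350),(205,320),(262,374)]: print(rc,ray(C,rc,0.012),ray(C,rc,.16))
E
```

```text
(202, 204) [0.57512615 0.23698889 0.012     ] [0.54493847 0.20808956 0.16      ]
(213, 350) [ 0.54174226 -0.18054556  0.012     ] [ 0.51612833 -0.15224072  0.16      ]
(205, 320) [ 0.56534556 -0.09502495  0.012     ] [ 0.53649787 -0.07843684  0.16      ]
(262, 374) [ 0.40212487 -0.24298274  0.012     ] [ 0.39563917 -0.20612371  0.16      ]
```

View pics/z0.png

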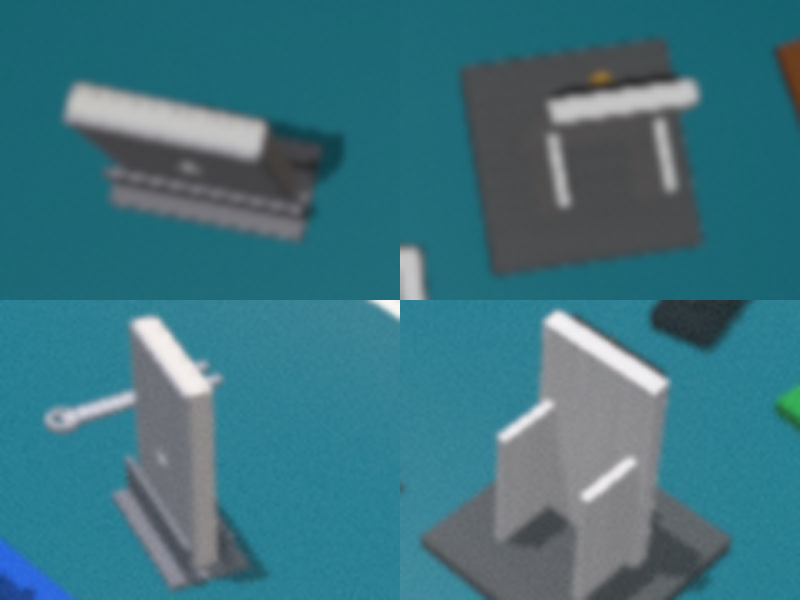

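```bash
python3 - <<'E'
from h import *
o=get_obs();c=read_camera('top');C=cam(c)
f=lambda x,y:(165+y/4,160+x/4)
P=np.array([ray(C,f(*p),.176)[:2] for p in[(75,85),(65,122),(268,122),(258,158)]])
print(P,P.mean(0)); d=(P[0]+P[1]-P[2]-P[3])/2; print('ant yaw',np.degrees(np.arctan2(-d[0],d[1])),np.linalg.norm(d), np.linalg.norm(P[0]-P[1]))
f=lambda x,y:(195+y/4,300+(x-400)/4)
Q=np.array([ray(C,f(*p),.012)[:2] for p in[(460,68),(664,40),(702,240),(496,272)]])
print(Q,Q.mean(0)); d=(Q[0]-Q[1]+Q[3]-Q[2])/2; print('br yaw',np.degrees(np.arctan2(-d[0],d[1])),np.linalg.norm(d))
Bt=np.array([ray(C,f(*p),.175)[:2] for p in[(552,122),(698,104),(548,98),(697,80)]]);print('board top',Bt)
d=Bt[0]-Bt[1];print(np.degrees(np.arctan2(-d[0],d[1])),np.linalg.norm(d))
print('screw',ray(C,f(600,76),.165))
T=quat(o['tool_rot']).as_matrix();print(T, o['eef_pos'])
E
```

```text
[[0.58106387 0.26753118]
 [0.5579855  0.27262156]
 [0.55765296 0.14964649]
 [0.53534272 0.15525441]] [0.55801126 0.21126341]
ant yaw -11.076337122244407 0.11985863832391455 0.02363310092340478
[[ 0.54499699 -0.08024132]
 [ 0.56492917 -0.22754585]
 [ 0.42163397 -0.24813805]
 [ 0.40014959 -0.10251129]] [ 0.48292743 -0.16460913]
br yaw 8.047512951010727 0.14792233963332305
board top [[ 0.4829866  -0.1191833 ]
 [ 0.49363594 -0.20825346]
 [ 0.49766308 -0.11720474]
 [ 0.50838942 -0.20834134]]
6.81798895080165 0.08970452656537095
screw [ 0.51276996 -0.15119434  0.165     ]
[[ 3.19176831e-01  9.47695177e-01  3.26671871e-05]
 [ 9.47695175e-01 -3.19176833e-01  6.50620105e-05]
 [ 7.20855629e-05  1.01922492e-05 -9.99999997e-01]] [0.21542889 0.63972379 0.30393212]
```

Request:
apply_moves(
  moves=[
    [[-3, 4.5, -0.4], [0, 0, 2], 1],
    [[-6, 9, -0.8], [0, 0, 4], 1],
    [[-9, 13.6, -1.2], [0, 0, 6], 1],
    [[-12, 18.2, -1.4], [0, 0, 8.2], 1],
    [[-12, 18.2, -1.4], [0, 0, 8.2], 1],
    [[-12, 18.2, -1.4], [0, 0, 8.2], 1],
    [[-12, 18.2, -1.4], [0, 0, 8.2], 1],
    [[-12, 18.2, -1.4], [0, 0, 8.2], 1],
    [[-12, 18.2, -1.4], [0, 0, 8.2], 1],
    [[-12, 18.2, -1.4], [0, 0, 8.2], 1],
    [[-12, 18.2, -1.4], [0, 0, 8.2], 1],
    [[-12, 18.2, -1.4], [0, 0, 8.2], 1],
  ],
)

```text
t: 2.65
eef_pos: [0.55, 0.2119, 0.3387]
tool_rot: [-0.0, 0.996, -0.091, -0.0]
contact_force: [0.9, 0.0, -0.3]
gripper_width: 1.001
```

```bash
python3 - <<'E'
from h import *
o,c=snap('wrist','w1.png');print(o['t'],o['eef_pos'],o['joint_vel'].round(3),o['contact_force']);T=quat(o['tool_rot']).as_matrix();print(T)
import pickle;pickle.dump((o,c),open('w1.pkl','wb'))
for r in silhouettes('wrist','antenna'):
    m=r['mask'];print(r['conf'],r['pixel'],m.sum())
E
```

```text
2.65 [0.55001005 0.21187578 0.33869158] [-0.002 -0.003  0.006  0.001  0.001 -0.002 -0.001] [ 0.91066402  0.03556633 -0.28875706]
[[ 9.83406482e-01 -1.81414405e-01 -7.10177988e-04]
 [-1.81414037e-01 -9.83406651e-01  5.52722032e-04]
 [-7.98665496e-04 -4.14714173e-04 -9.99999595e-01]]
0.89 [200.7, 292.4] 5269
```

View pics/w1.png

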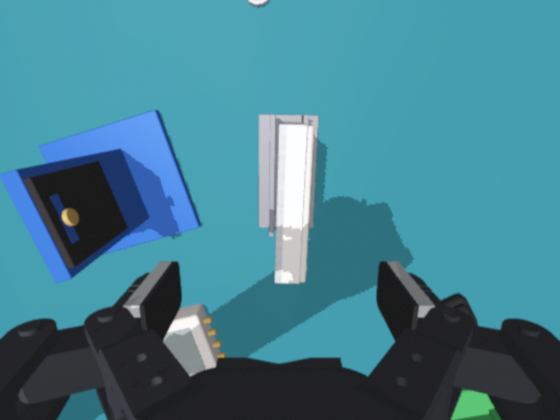

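```bash
python3 - <<'E'
import cv2
a=cv2.imread('pics/w1.png')[105:295,235:335]
cv2.imwrite('pics/z1.png',cv2.resize(a,(315,598),interpolation=2))
E
```

```text
(no output)
```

View pics/z1.png

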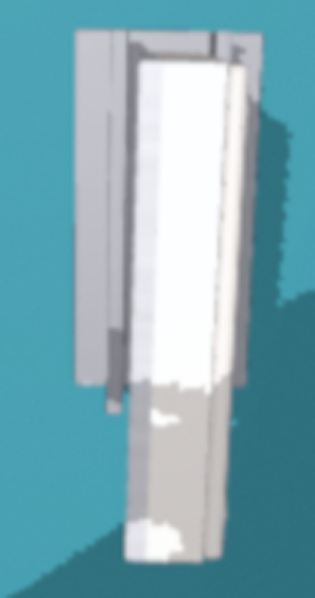

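```bash
python3 - <<'E'
from h import *
import pickle;o,c=pickle.load(open('w1.pkl','rb'));C=cam(c,o)
P=np.array([ray(C,(105+y/3.147,235+x/3.15),.176)[:2] for x,y in[(138,60),(245,65),(125,560),(222,559)]]);print(P,P.mean(0))
d=(P[0]+P[1]-P[2]-P[3])/2;print(np.degrees(np.arctan2(-d[0],d[1])),np.linalg.norm(d))
T=quat(o['tool_rot']).as_matrix();print('tool',T.T@(np.r_[P.mean(0),.176]-o['eef_pos'])/.025)
# stand
S=np.array([ray(C,(105+y/3.147,235+x/3.15),.040)[:2] for x,y in[(75,30),(262,30),(75,383)]]);print(S)
E
```

```text
[[0.56039648 0.27450309]
 [0.58313001 0.26923369]
 [0.53531564 0.15632707]
 [0.55911848 0.1522262 ]] [0.55949015 0.21307251]
-11.790658490330966 0.1201263305582129
tool [ 0.36942517 -0.11316901  6.50741753]
[[0.54043532 0.28521652]
 [0.60331979 0.27361053]
 [0.51526626 0.16024017]]
```

Request:
apply_moves(
  moves=[
    [[0.3, 2.5, 0.2], [0, 0, -0.5], 1],
    [[0.6, 5, 0.5], [0, 0, -1], 1],
    [[0.8, 7.5, 0.7], [0, 0, -1.5], 1],
    [[1, 10, 0.9], [0, 0, -1.9], 1],
    [[1.1, 12.5, 1.1], [0, 0, -1.9], 1],
    [[1.1, 14.9, 1.1], [0, 0, -1.9], 1],
    [[1.1, 14.9, 1.1], [0, 0, -1.9], 1],
    [[1.1, 14.9, 1.1], [0, 0, -1.9], 1],
    [[1.1, 14.9, 1.1], [0, 0, -1.9], 1],
  ],
)

```text
t: 3.88
eef_pos: [0.51, -0.1589, 0.3113]
tool_rot: [-0.0, 0.997, 0.075, -0.0]
contact_force: [-0.6, 0.8, 0.0]
gripper_width: 1.0
```

```bash
python3 - <<'E'
from h import *
o,c=snap('wrist','w2.png');print(o['t'],o['eef_pos'],o['joint_vel'].round(3),o['contact_force'],o['tool_rot'])
import pickle;pickle.dump((o,c),open('w2.pkl','wb'))
for r in look_for('wrist','screw_mid'):print(r)
E
```

```text
3.875 [ 0.5099649  -0.15885457  0.31126035] [-0.003  0.002  0.005 -0.001  0.001  0.     0.003] [-0.5896807   0.84829396  0.00569784] [-3.29989921e-04  9.97188675e-01  7.49308785e-02 -3.66064534e-06]
{'pixel': [241.5, 49.9], 'conf': 0.83}
{'pixel': [259.5, 489.3], 'conf': 0.73}
{'pixel': [330.4, 249.2], 'conf': 0.65}
{'pixel': [180.5, 257.4], 'conf': 0.57}
```

View pics/w2.png

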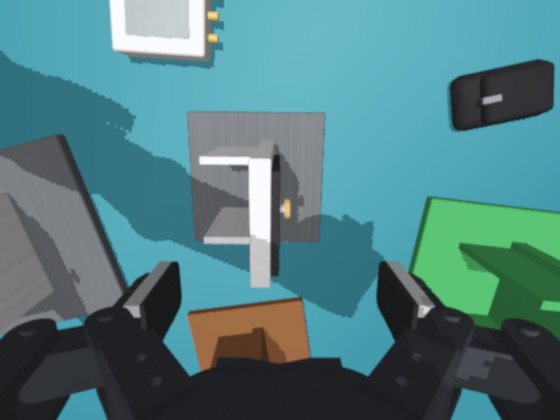

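```bash
python3 - <<'E'
import cv2
a=cv2.imread('pics/w2.png')[135:295,190:310]
cv2.imwrite('pics/z2.png',cv2.resize(a,(450,600),interpolation=2))
E
```

```text
(no output)
```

View pics/z2.png

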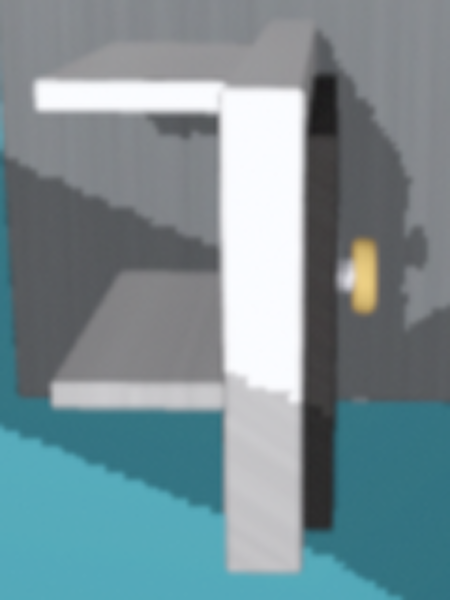

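```bash
python3 - <<'E'
from h import *
import pickle;o,c=pickle.load(open('w2.pkl','rb'));C=cam(c,o)
g=lambda x,y,z:ray(C,(135+y/3.75,190+x/3.75),z)[:2]
P=np.array([g(x,y,.175) for x,y in[(221,87),(304,88),(227,572),(302,572)]]);print(P)
d=P[1]-P[3];yaw=np.arctan2(-d[0],d[1]);print(np.degrees(yaw),np.linalg.norm(d)); d=P[0]-P[2];print(np.degrees(np.arctan2(-d[0],d[1])))
# foot corners in full img
F=np.array([ray(C,(r,cc),.012)[:2] for cc,r in[(187,112),(324,113),(320,242),(193,242)]]);print(F,F.mean(0));d=F[1]-F[2];print(np.degrees(np.arctan2(-d[0],d[1])))
yaw=np.radians(7.5)
bo=(P[1]+P[3])/2;X=np.array([np.cos(yaw),np.sin(yaw)]);Y=np.array([-X[1],X[0]])
for p in [g(365,275,.165),g(378,275,.165),g(352,275,.165),g(365,238,.160),g(365,313,.160)]:
    print('head',p,(p-bo)@X,(p-bo)@Y)
E
```

```text
[[ 0.48404529 -0.1184629 ]
 [ 0.49774148 -0.11656199]
 [ 0.49642399 -0.20757013]
 [ 0.51023689 -0.20548441]]
7.998847947153915 0.0897960562775572
7.908862774188109
[[ 0.40043878 -0.10110918]
 [ 0.54649404 -0.0800922 ]
 [ 0.56941374 -0.22691265]
 [ 0.4187952  -0.24965839]] [ 0.48378544 -0.16444311]
8.872662392851293
head [ 0.51354449 -0.14972107] 0.010948789367156568 0.009958220036105553
head [ 0.5158854  -0.14936753] 0.013315813149578203 0.010003187017533702
head [ 0.5112036  -0.15007461] 0.008581770906165567 0.009913253155770012
head [ 0.51277937 -0.14407086] 0.01092771161404442 0.015659962250063195
head [ 0.51504986 -0.15840532] 0.011307750139989971 0.001151773450569674
```

Request:
apply_moves(
  moves=[
    [[0.7, -2.4, -0.6], [0, 0, 0.5], 1],
    [[1.4, -4.8, -1], [0, 0, 1], 1],
    [[2.1, -7.2, -1], [0, 0, 1.5], 1],
    [[2.8, -9.6, -1], [0, 0, 2], 1],
    [[3.5, -12, -1], [0, 0, 2.03], 1],
    [[4.16, -14.4, -1], [0, 0, 2.03], 1],
    [[4.16, -14.4, -0.5], [0, 0, 2.03], 1],
    [[4.16, -14.4, -0.5], [0, 0, 2.03], 1],
    [[4.16, -14.4, 1], [0, 0, 2.03], 1],
    [[4.16, -14.4, 2.5], [0, 0, 2.03], 1],
    [[4.16, -14.4, 3.5], [0, 0, 2.03], 1],
    [[4.16, -14.4, 3.95], [0, 0, 2.03], 1],
    [[4.16, -14.4, 3.95], [0, 0, 2.03], 1],
    [[4.16, -14.4, 3.95], [0, 0, 2.03], 1],
  ],
)

```text
t: 5.72
eef_pos: [0.5604, 0.2101, 0.214]
tool_rot: [-0.001, 0.995, -0.104, 0.001]
contact_force: [0.5, -0.3, 0.5]
gripper_width: 0.998
```

```bash
python3 - <<'E'
from h import *
o,c=snap('wrist','w3.png');print(o['t'],o['eef_pos'],o['contact_force'],o['tool_rot'])
E
```

```text
5.725 [0.56043328 0.21012479 0.21395104] [ 0.54067142 -0.29043053  0.54298123] [-5.30348468e-04  9.94570545e-01 -1.04059633e-01  8.61575616e-04]
```

View pics/w3.png

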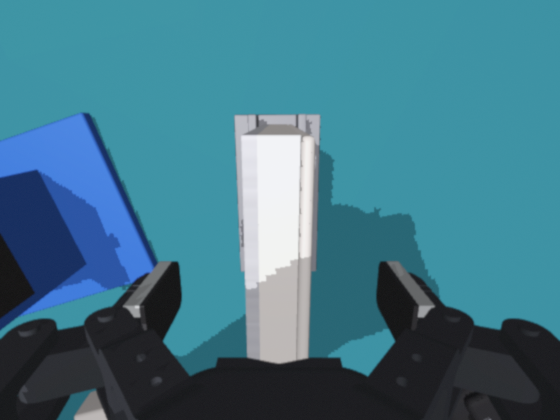

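Request:
apply_moves(
  moves=[
    [[0, 0, 0], [0, 0, 0], -1],
    [[0, 0, 0], [0, 0, 0], -1],
    [[0, 0, 0], [0, 0, 0], -1],
    [[0, 0, 0], [0, 0, 0], -1],
    [[0, 0, 0], [0, 0, 0], -1],
    [[0, 0, 0], [0, 0, 0], -1],
    [[0, 0, 0], [0, 0, 0], -1],
    [[0, 0, 0], [0, 0, 0], -1],
  ],
  force=70,
)

```text
t: 6.78
eef_pos: [0.56, 0.2103, 0.2129]
tool_rot: [-0.0, 0.995, -0.104, 0.0]
contact_force: [1.2, -0.2, 2.7]
gripper_width: 0.274
```

```bash
python3 - <<'E'
from h import *
import pickle
o,c=snap('wrist','w4.png');print(o['t'],o['eef_pos'],o['contact_force'],o['torque'],o['tool_rot'],o['gripper_width'])
pickle.dump((o,c),open('w4.pkl','wb'))
c2=snap('top','t4.png');c2=snap('side','s4.png')
E
```

```text
6.775 [0.559989   0.21032961 0.21290626] [ 1.18258511 -0.23750193  2.6826222 ] [-0.09368536 -0.27159197 -0.01913394] [-1.59205071e-04  9.94598212e-01 -1.03799075e-01  3.51209078e-04] 0.27386831827238595
```

View pics/w4.png

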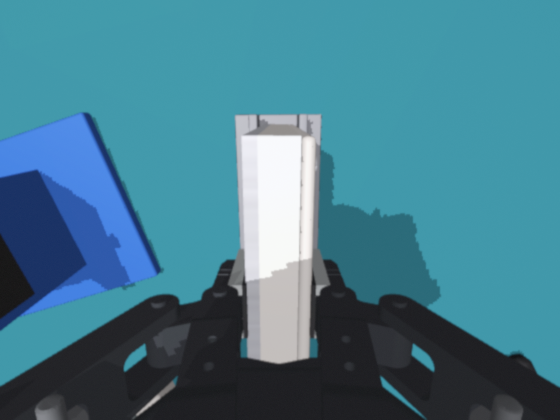

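View pics/s4.png

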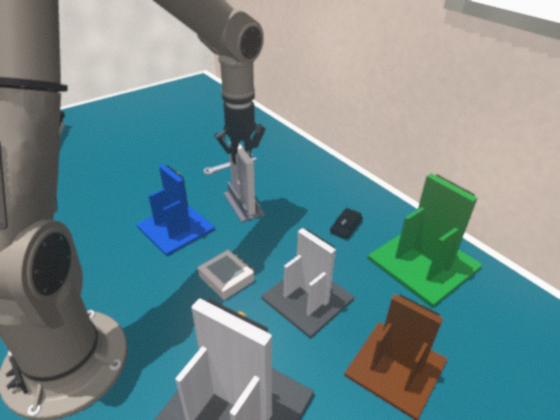

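```bash
python3 - <<'E'
from h import *
import pickle
a=cv2.imread('pics/w4.png')[110:190,225:335];cv2.imwrite('pics/z4.png',cv2.resize(a,(770,560),interpolation=2))
o,c=pickle.load(open('w4.pkl','rb'));C=cam(c,o);T=quat(o['tool_rot']).as_matrix()
for rc in [(135.5,243),(136,303),(137,314),(355,247),(355,309)]:print(T.T@(ray(C,rc,.176)-o['eef_pos']))
o1,c1=pickle.load(open('w1.pkl','rb'))
E
```

```text
[-0.01249836 -0.06270846  0.03692238]
[ 0.00661463 -0.06255052  0.03693504]
[ 0.01012902 -0.0622382   0.03693726]
[-0.0133812   0.02024569  0.03688948]
[0.01058623 0.02025992 0.03690542]
```

View pics/z4.png

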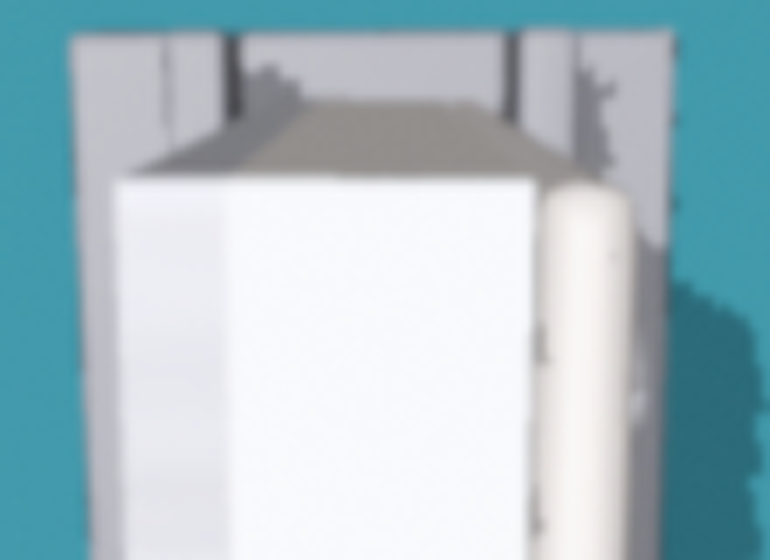

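Request:
apply_moves(
  moves=[
    [[0, 0, -0.5], [0, 0, 0], -1],
    [[0, 0, -1.3], [0, 0, 0], -1],
    [[0, 0, -2.3], [0, 0, 0], -1],
    [[0, 0, -3.3], [0, 0, 0], -1],
    [[0.8, 1, -3.8], [0, 0, -0.2], -1],
    [[1.6, 2.5, -3.8], [0, 0, -0.4], -1],
    [[2.2, 4.2, -3.8], [0, 0, -0.6], -1],
    [[2.6, 6, -3.8], [0, 0, -0.9], -1],
    [[3, 8, -3.8], [0, 0, -1.2], -1],
    [[3.2, 10, -3.8], [0, 0, -1.5], -1],
    [[3.2, 11.8, -3.8], [0, 0, -1.8], -1],
    [[3, 13.2, -3.6], [0, 0, -1.99], -1],
    [[2.7, 14, -3.2], [0, 0, -1.99], -1],
    [[2.5, 14.17, -3], [0, 0, -1.99], -1],
    [[2.5, 14.17, -3], [0, 0, -1.99], -1],
    [[2.5, 14.17, -3], [0, 0, -1.99], -1],
    [[2.5, 14.17, -3], [0, 0, -1.99], -1],
  ],
)

```text
t: 9.05
eef_pos: [0.5484, -0.1482, 0.2879]
tool_rot: [-0.0, 0.998, 0.071, 0.0]
contact_force: [-0.3, -1.6, -4.0]
gripper_width: 0.273
```

```bash
cat >> h.py <<'E'
BO=np.array([.504,-.161]);XB=np.array([np.cos(np.radians(8)),np.sin(np.radians(8))]);YB=np.array([-XB[1],XB[0]])
def stat():
    o=get_obs();T=quat(o['tool_rot']).as_matrix();d=o['eef_pos'][:2]-BO
    print('t',o['t'],'xb %.4f yb %.4f z %.4f'%(d@XB,d@YB,o['eef_pos'][2]),'yaw %.2f'%np.degrees(np.arctan2(T[1,0],T[0,0])),'tilt',np.round(T[2],4),'F xb %.2f yb %.2f z %.2f'%(o['contact_force'][:2]@XB,o['contact_force'][:2]@YB,o['contact_force'][2]),'M xb %.2f yb %.2f'%(o['torque'][:2]@XB,o['torque'][:2]@YB),'w',round(o['gripper_width'],3),'vel',np.abs(o['joint_vel']).max().round(4))
    return o
E
python3 - <<'E'
from h import *
import pickle
stat();o,c=snap('wrist','w5.png');pickle.dump((o,c),open('w5.pkl','wb'));snap('side','s5.png');snap('top','t5.png')
s=cv2.imread('pics/side0.png')*0
s=cv2.imread('pics/s5.png');t=cv2.imread('pics/t5.png');w=cv2.imread('pics/w5.png')
A=lambda im,r,c,w=100,h=75:cv2.resize(im[r:r+h,c:c+w],(400,300),interpolation=2)
cv2.imwrite('pics/z5.png',np.vstack([np.hstack([A(t,185,300),A(s,190,250,160,120)]),np.hstack([A(w,0,0,560,420),A(w,100,180,200,150)])]))
E
```

```text
t 9.05 xb 0.0458 yb 0.0065 z 0.2879 yaw 8.09 tilt [ 6.e-04 -1.e-04 -1.e+00] F xb -0.51 yb -1.52 z -3.99 M xb 0.02 yb -0.03 w 0.273 vel 0.0065
```

View pics/z5.png

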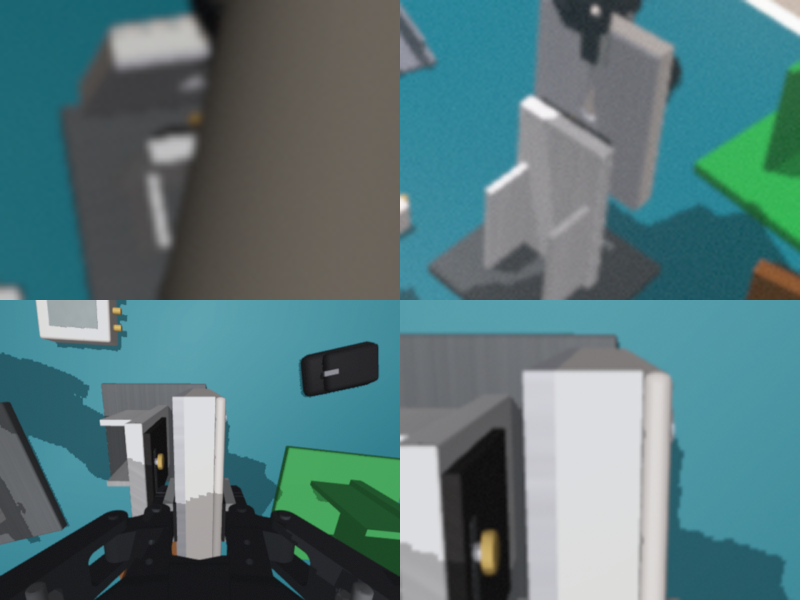

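```bash
python3 - <<'E'
import cv2
a=cv2.imread('pics/w5.png')
cv2.imwrite('pics/z5b.png',cv2.resize(a[125:275,200:320],(480,600),interpolation=2))
cv2.imwrite('pics/z5c.png',cv2.resize(a[195:255,205:265],(600,600),interpolation=2))
E
```

```text
(no output)
```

View pics/z5b.png

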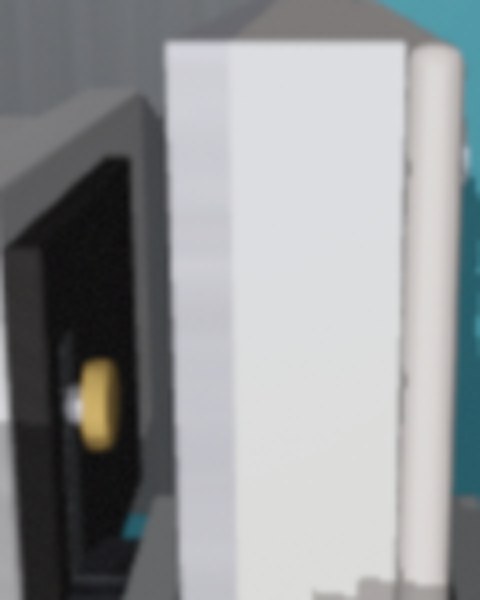

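View pics/z5c.png

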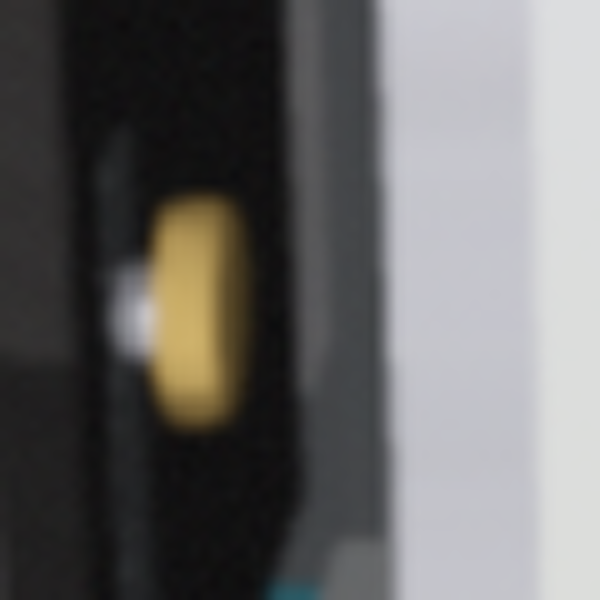

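```bash
python3 - <<'E'
from h import *
import pickle
o,c=pickle.load(open('w5.pkl','rb'));C=cam(c,o);T=quat(o['tool_rot']).as_matrix()
zt=o['eef_pos'][2]-.2129+.176
e=[T.T@(ray(C,rc,zt)-o['eef_pos']) for rc in [(135,241.5),(135.3,301)]];print('end',e)
for n,rc,z in[('head mid',(226.3,224.8),.16),('top edge',(214.5,224.8),.16),('bot',(238.2,224.8),.16)]:
    p=ray(C,rc,z);print(n,p,T.T@(p-o['eef_pos']),(p[:2]-BO)@XB,(p[:2]-BO)@YB)
for z in (.158,.162): print(T.T@(ray(C,(226.3,224.8),z)-o['eef_pos']))
print('board corners')
for rc in[(125+90/4,200+140/4),(125+247/4,200+5/4)]: p=ray(C,rc,.175);print((p[:2]-BO)@XB,(p[:2]-BO)@YB)
print('pix of pred',proj(C,np.r_[BO+XB*.011+YB*.0083,.16]))
E
```

```text
end [array([-0.01288302, -0.06326037,  0.0368982 ]), array([ 0.0060572 , -0.06316485,  0.03690955])]
head mid [ 0.51336739 -0.15140345  0.16      ] [-0.03521983 -0.00169775  0.12788937] 0.010611804330084249 0.00819946539377292
top edge [ 0.51260957 -0.14361388  0.16      ] [-0.0348738  -0.00951644  0.12789031] 0.010945464640171602 0.016018700253659195
bot [ 0.51414747 -0.15942197  0.16      ] [-0.03557604  0.00635075  0.1278884 ] 0.010268337371231949 0.00015041449774788322
[-0.0355641  -0.00101829  0.1298891 ]
[-0.03487557 -0.0023772   0.12588964]
board corners
0.02072610773654836 0.05895124150212184
0.0008291384720623525 0.03694226325321319
pix of pred [[225.40502286 226.15053325]]
```

Request:
apply_moves(
  moves=[
    [[-0.2, 0.04, 0], [0, 0, 0], -1],
    [[-0.4, 0.04, 0], [0, 0, 0], -1],
    [[-0.55, 0.04, 0], [0, 0, 0], -1],
    [[-0.65, 0.04, 0], [0, 0, 0], -1],
    [[-0.7, 0.04, 0], [0, 0, 0], -1],
    [[-0.7, 0.04, 0], [0, 0, 0], -1],
    [[-0.7, 0.04, 0], [0, 0, 0], -1],
  ],
)

```text
t: 10.07
eef_pos: [0.5307, -0.1526, 0.2877]
tool_rot: [0.0, 0.998, 0.07, 0.0]
contact_force: [0.1, 0.5, -4.4]
gripper_width: 0.267
```

```bash
python3 - <<'E'
from h import *
import pickle
stat();o,c=snap('wrist','w6.png');a=c['color'][:,:,::-1]
cv2.imwrite('pics/z6.png',cv2.resize(a[125:275,200:320],(480,600),interpolation=2))
E
```

```text
t 10.075 xb 0.0276 yb 0.0046 z 0.2877 yaw 8.00 tilt [ 2.e-04  0.e+00 -1.e+00] F xb 0.13 yb 0.45 z -4.43 M xb -0.04 yb 0.02 w 0.267 vel 0.0025
```

View pics/z6.png

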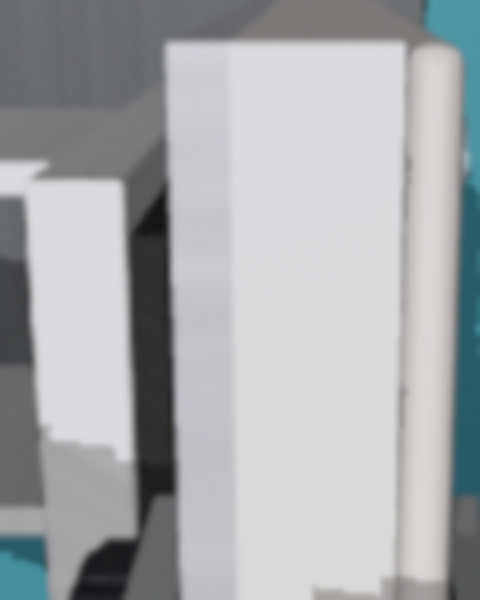

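Request:
apply_moves(
  moves=[
    [[0, -0.03, 0], [0, 0, 0], -1],
    [[-0.06, -0.03, 0], [0, 0, 0], -1],
    [[-0.12, -0.03, 0], [0, 0, 0], -1],
    [[-0.18, -0.03, 0], [0, 0, 0], -1],
    [[-0.24, -0.03, 0], [0, 0, 0], -1],
    [[-0.24, -0.03, 0], [0, 0, 0], -1],
    [[-0.24, -0.03, 0], [0, 0, 0], -1],
  ],
)

```text
t: 11.0
eef_pos: [0.5245, -0.1527, 0.2877]
tool_rot: [0.0, 0.998, 0.07, 0.0]
contact_force: [-0.3, -0.4, -4.5]
gripper_width: 0.27
```

```bash
python3 - <<'E'
from h import *
stat()
E
```

```text
t 11.0 xb 0.0215 yb 0.0054 z 0.2877 yaw 7.99 tilt [ 1.e-04  0.e+00 -1.e+00] F xb -0.37 yb -0.31 z -4.46 M xb -0.01 yb 0.01 w 0.27 vel 0.0017
```

Request:
apply_moves(
  moves=[
    [[-0.04, 0, 0], [0, 0, 0], -1],
    [[-0.08, 0, 0], [0, 0, 0], -1],
    [[-0.12, 0, 0], [0, 0, 0], -1],
    [[-0.14, 0, 0], [0, 0, 0], -1],
    [[-0.14, 0, 0], [0, 0, 0], -1],
  ],
)

```text
t: 11.62
eef_pos: [0.5214, -0.1531, 0.2878]
tool_rot: [0.0, 0.998, 0.07, 0.0]
contact_force: [3.0, 0.5, -5.1]
gripper_width: 0.272
```

```bash
python3 - <<'E'
from h import *
stat()
E
```

```text
t 11.625 xb 0.0184 yb 0.0054 z 0.2878 yaw 8.01 tilt [ 1.e-03  2.e-04 -1.e+00] F xb 3.09 yb 0.12 z -5.14 M xb -0.03 yb -0.59 w 0.272 vel 0.0022
```

Request:
apply_moves(
  moves=[
    [[-0.04, 0, 0], [0, 0, 0], -1],
    [[-0.08, 0, 0], [0, 0, 0], -1],
    [[-0.1, 0, 0], [0, 0, 0], -1],
    [[-0.1, 0, 0], [0, 0, 0], -1],
  ],
)

```text
t: 12.12
eef_pos: [0.5193, -0.1533, 0.2878]
tool_rot: [0.0, 0.998, 0.07, 0.001]
contact_force: [5.6, -0.0, -7.9]
gripper_width: 0.272
```

```bash
python3 - <<'E'
from h import *
stat()
E
```

```text
t 12.125 xb 0.0162 yb 0.0055 z 0.2878 yaw 8.01 tilt [ 1.9e-03  4.0e-04 -1.0e+00] F xb 5.51 yb -0.80 z -7.88 M xb -0.06 yb -1.64 w 0.272 vel 0.0017
```

Request:
apply_moves(
  moves=[
    [[-0.03, 0, 0], [0, 0, 0], -1],
    [[-0.06, 0, 0], [0, 0, 0], -1],
    [[-0.06, 0, 0], [0, 0, 0], -1],
    [[-0.06, 0, 0], [0, 0, 0], -1],
  ],
)

```text
t: 12.62
eef_pos: [0.5182, -0.1535, 0.2879]
tool_rot: [0.0, 0.998, 0.07, 0.001]
contact_force: [7.5, -0.5, -8.8]
gripper_width: 0.272
```

```bash
python3 - <<'E'
from h import *
stat();o,c=snap('wrist','w7.png');snap('side','s7.png')
a=c['color'][:,:,::-1];s=cv2.imread('pics/s7.png')
cv2.imwrite('pics/z7.png',np.hstack([cv2.resize(a[125:275,200:300],(400,600),interpolation=2),cv2.resize(s[180:330,270:370],(400,600),interpolation=2)]))
E
```

```text
t 12.625 xb 0.0152 yb 0.0055 z 0.2879 yaw 8.02 tilt [ 3.e-03  7.e-04 -1.e+00] F xb 7.35 yb -1.54 z -8.80 M xb -0.09 yb -1.99 w 0.272 vel 0.0015
```

View pics/z7.png

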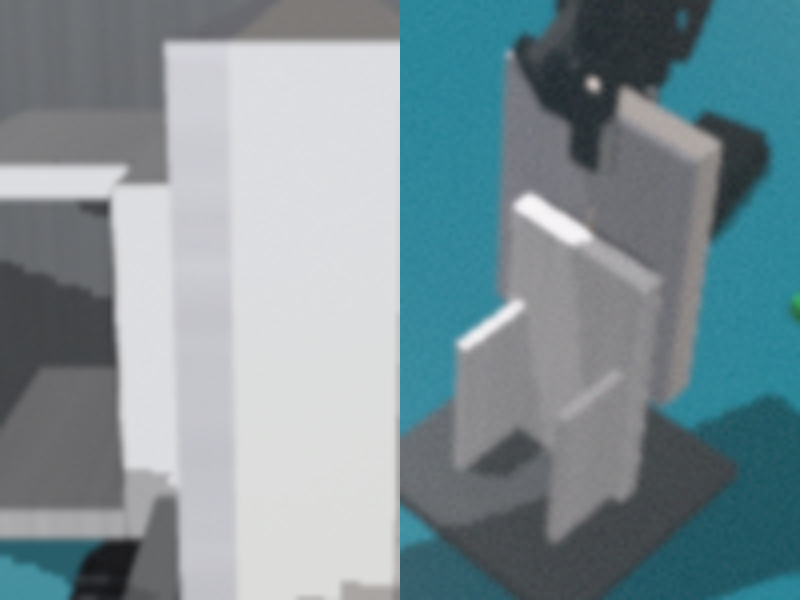

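Request:
apply_moves(
  moves=[
    [[0, 0, 0.04], [0, 0, 0], -1],
    [[0, 0, 0.08], [0, 0, 0], -1],
    [[0, 0, 0.12], [0, 0, 0], -1],
    [[0, 0, 0.16], [0, 0, 0], -1],
  ],
)

```text
t: 13.22
eef_pos: [0.519, -0.1537, 0.2852]
tool_rot: [0.0, 0.998, 0.07, 0.002]
contact_force: [6.0, 1.0, -0.6]
gripper_width: 0.272
```

```bash
python3 - <<'E'
from h import *
stat()
E
```

```text
t 13.225 xb 0.0158 yb 0.0051 z 0.2852 yaw 8.02 tilt [ 0.0049  0.0011 -1.    ] F xb 6.07 yb 0.13 z -0.58 M xb -0.06 yb -1.46 w 0.272 vel 0.0181
```

Request:
apply_moves(
  moves=[
    [[0, 0, 0.05], [0, -0.01, 0], -1],
    [[0, 0, 0.1], [0, -0.02, 0], -1],
    [[0, 0, 0.15], [0, -0.03, 0], -1],
    [[0, 0, 0.2], [0, -0.03, 0], -1],
  ],
)

```text
t: 13.72
eef_pos: [0.5192, -0.1538, 0.2803]
tool_rot: [0.001, 0.998, 0.07, 0.0]
contact_force: [7.0, 1.2, -0.4]
gripper_width: 0.268
```

```bash
python3 - <<'E'
from h import *
stat()
E
```

```text
t 13.725 xb 0.0161 yb 0.0050 z 0.2803 yaw 8.02 tilt [ 3.0e-04  1.4e-03 -1.0e+00] F xb 7.12 yb 0.26 z -0.36 M xb -0.12 yb -1.61 w 0.268 vel 0.0212
```

Request:
apply_moves(
  moves=[
    [[0, -0.01, 0.06], [0, 0, 0], -1],
    [[0, -0.02, 0.12], [0, 0, 0], -1],
    [[0, -0.02, 0.18], [0, 0, 0], -1],
    [[0, -0.02, 0.24], [0, 0, 0], -1],
    [[0, -0.02, 0.3], [0, 0, 0], -1],
  ],
)

```text
t: 14.35
eef_pos: [0.5192, -0.1534, 0.2728]
tool_rot: [0.001, 0.998, 0.07, 0.0]
contact_force: [6.7, 1.2, 1.1]
gripper_width: 0.271
```

```bash
python3 - <<'E'
from h import *
stat()
E
```

```text
t 14.35 xb 0.0161 yb 0.0054 z 0.2728 yaw 8.02 tilt [ 4.0e-04  1.4e-03 -1.0e+00] F xb 6.83 yb 0.22 z 1.09 M xb -0.02 yb -1.54 w 0.271 vel 0.027
```

Request:
apply_moves(
  moves=[
    [[0, 0, 0.06], [0, 0, 0], -1],
    [[0, 0, 0.12], [0, 0, 0], -1],
    [[0, 0, 0.18], [0, 0, 0], -1],
    [[0, 0, 0.24], [0, 0, 0], -1],
    [[0, 0, 0.28], [0, 0, 0], -1],
  ],
)

```text
t: 14.98
eef_pos: [0.5192, -0.1533, 0.2658]
tool_rot: [0.001, 0.998, 0.07, 0.0]
contact_force: [6.7, 1.6, 0.7]
gripper_width: 0.272
```

```bash
python3 - <<'E'
from h import *
stat()
E
```

```text
t 14.975 xb 0.0161 yb 0.0055 z 0.2658 yaw 8.02 tilt [ 3.0e-04  1.4e-03 -1.0e+00] F xb 6.85 yb 0.68 z 0.68 M xb -0.09 yb -1.56 w 0.272 vel 0.0173
```

Request:
apply_moves(
  moves=[
    [[0, 0, 0.03], [0, 0, 0], -1],
    [[0, 0, 0.06], [0, 0, 0], -1],
    [[0, 0, 0.08], [0, 0, 0], -1],
  ],
)

```text
t: 15.35
eef_pos: [0.5192, -0.1534, 0.2639]
tool_rot: [0.001, 0.998, 0.07, 0.0]
contact_force: [6.2, 1.7, 1.1]
gripper_width: 0.276
```

```bash
python3 - <<'E'
from h import *
stat()
E
```

```text
t 15.35 xb 0.0161 yb 0.0055 z 0.2639 yaw 8.02 tilt [ 4.0e-04  1.4e-03 -1.0e+00] F xb 6.42 yb 0.80 z 1.08 M xb -0.08 yb -1.46 w 0.276 vel 0.0088
```

Request:
apply_moves(
  moves=[
    [[0, 0, 0.02], [0, 0, 0], -1],
    [[0, 0, 0.04], [0, 0, 0], -1],
    [[0, 0, 0.04], [0, 0, 0], -1],
  ],
)

```text
t: 15.72
eef_pos: [0.5193, -0.1534, 0.2635]
tool_rot: [0.001, 0.998, 0.07, 0.0]
contact_force: [4.6, 0.7, 4.8]
gripper_width: 0.273
```

```bash
python3 - <<'E'
from h import *
stat()
E
```

```text
t 15.725 xb 0.0162 yb 0.0054 z 0.2635 yaw 8.02 tilt [ 7.0e-04  1.2e-03 -1.0e+00] F xb 4.69 yb 0.01 z 4.81 M xb 0.07 yb -1.08 w 0.273 vel 0.0014
```

Request:
apply_moves(
  moves=[
    [[0, 0, 0.02], [0, 0, 0], -1],
    [[0, 0, 0.02], [0, 0, 0], -1],
  ],
)

```text
t: 15.98
eef_pos: [0.5193, -0.1535, 0.2633]
tool_rot: [0.001, 0.998, 0.07, 0.001]
contact_force: [4.1, 1.6, 8.7]
gripper_width: 0.273
```

```bash
python3 - <<'E'
from h import *
stat();o,c=snap('wrist','w8.png');snap('side','s8.png')
a=c['color'][:,:,::-1];s=cv2.imread('pics/s8.png')
cv2.imwrite('pics/z8.png',np.hstack([cv2.resize(a[125:275,200:300],(400,600),interpolation=2),cv2.resize(s[180:330,270:370],(400,600),interpolation=2)]))
E
```

```text
t 15.975 xb 0.0162 yb 0.0053 z 0.2633 yaw 8.02 tilt [ 9.0e-04  1.1e-03 -1.0e+00] F xb 4.27 yb 1.06 z 8.70 M xb 0.25 yb -0.88 w 0.273 vel 0.002
```

View pics/z8.png

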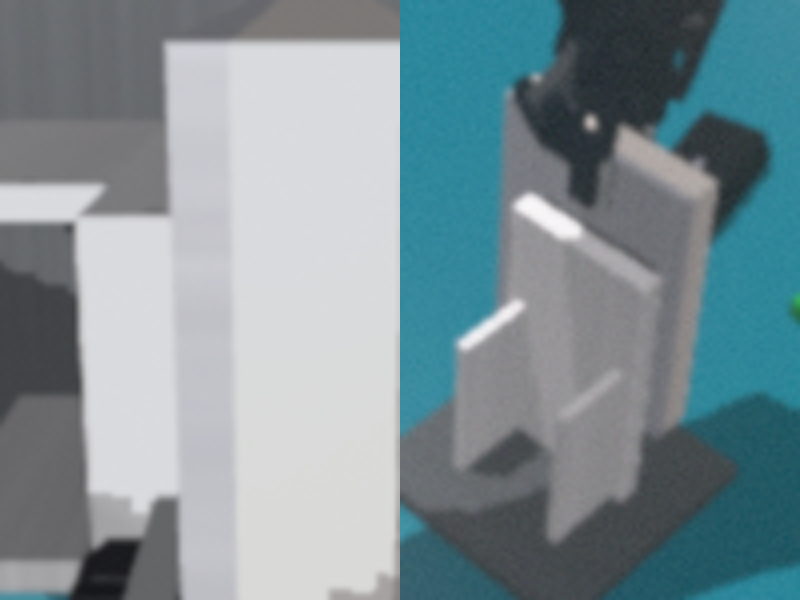

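Request:
apply_moves(
  moves=[
    [[0.02, 0, -0.03], [0, 0, 0], -1],
    [[0.04, 0, -0.04], [0, 0, 0], -1],
    [[0.04, 0, -0.04], [0, 0, 0], -1],
  ],
  force=30,
)

```text
t: 16.45
eef_pos: [0.5195, -0.1534, 0.2633]
tool_rot: [0.001, 0.998, 0.07, -0.001]
contact_force: [4.5, 0.6, 7.8]
gripper_width: 0.269
```

```bash
python3 - <<'E'
from h import *
stat()
E
```

```text
t 16.45 xb 0.0164 yb 0.0054 z 0.2633 yaw 8.01 tilt [-0.0013  0.001  -1.    ] F xb 4.53 yb -0.01 z 7.83 M xb 0.01 yb -1.01 w 0.269 vel 0.0023
```

Request:
apply_moves(
  moves=[
    [[0.02, 0, -0.02], [0, 0, 0], -1],
    [[0.02, 0, -0.02], [0, 0, 0], -0.2],
    [[0.02, 0, -0.02], [0, 0, 0], 0],
    [[0.02, 0, -0.02], [0, 0, 0], 0.3],
    [[0.02, 0, -0.02], [0, 0, 0], 0.3],
    [[0.02, 0, -0.02], [0, 0, 0], 0.3],
    [[0.02, 0, -0.02], [0, 0, 0], 0.3],
  ],
)

```text
t: 17.32
eef_pos: [0.5184, -0.1531, 0.2621]
tool_rot: [0.0, 0.998, 0.07, -0.003]
contact_force: [0.0, -0.7, 0.5]
gripper_width: 0.653
```

```bash
python3 - <<'E'
from h import *
stat();o,c=snap('wrist','w9.png')
E
```

```text
t 17.325 xb 0.0153 yb 0.0059 z 0.2621 yaw 7.99 tilt [-0.0053 -0.     -1.    ] F xb -0.05 yb -0.73 z 0.46 M xb 0.00 yb -0.06 w 0.653 vel 0.0017
```

View pics/w9.png

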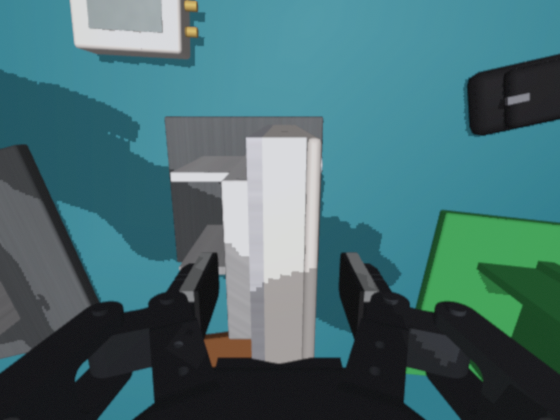

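Released cleanly, antenna stands flat. Now straight up and away, then check.

Request:
apply_moves(
  moves=[
    [[0, 0, -0.5], [0, 0, 0], 0.3],
    [[0, 0, -1.5], [0, 0, 0], 0.3],
    [[0, 0, -3], [0, 0, 0], 0.3],
    [[0, 0, -4.5], [0, 0, 0], 0.3],
    [[0, 0, -5], [0, 0, 0], 0.3],
    [[0, 0, -5], [0, 0, 0], 0.3],
    [[0, 0, -5], [0, 0, 0], 0.3],
  ],
)

```text
t: 18.25
eef_pos: [0.5185, -0.1527, 0.3858]
tool_rot: [-0.0, 0.998, 0.07, -0.004]
contact_force: [-0.4, 0.6, 0.1]
gripper_width: 0.651
```

```bash
python3 - <<'E'
from h import *
o=stat();o,c=snap('wrist','w10.png');o2,c2=snap('side','s10.png')
C=cam(c,o);S=cam(c2)
s=c2['color'][:,:,::-1].copy();a=c['color'][:,:,::-1].copy()
# predicted home antenna corners
s=cv2.resize(s[170:330,270:370],(375,600),interpolation=2)
a=cv2.resize(a[100:260,200:313],(424,600),interpolation=2)
def draw(im,Cc,c0,r0,k):
  for x in(.004,.028):
   for y in(.0683,-.0517):
    for z in(.057,.227):
      u=proj(Cc,np.r_[BO+XB*x+YB*y,z])[0];cv2.circle(im,(int((u[0]-c0)*k),int((u[1]-r0)*k)),3,(0,0,255),-1)
draw(s,S,270,170,3.75);draw(a,C,200,100,3.75)
cv2.imwrite('pics/z10.png',np.hstack([a,s]))
E
```

```text
t 18.25 xb 0.0155 yb 0.0062 z 0.3858 yaw 8.00 tilt [-7.4e-03 -6.0e-04 -1.0e+00] F xb -0.29 yb 0.68 z 0.13 M xb 0.00 yb 0.04 w 0.651 vel 0.0074
```

View pics/z10.png

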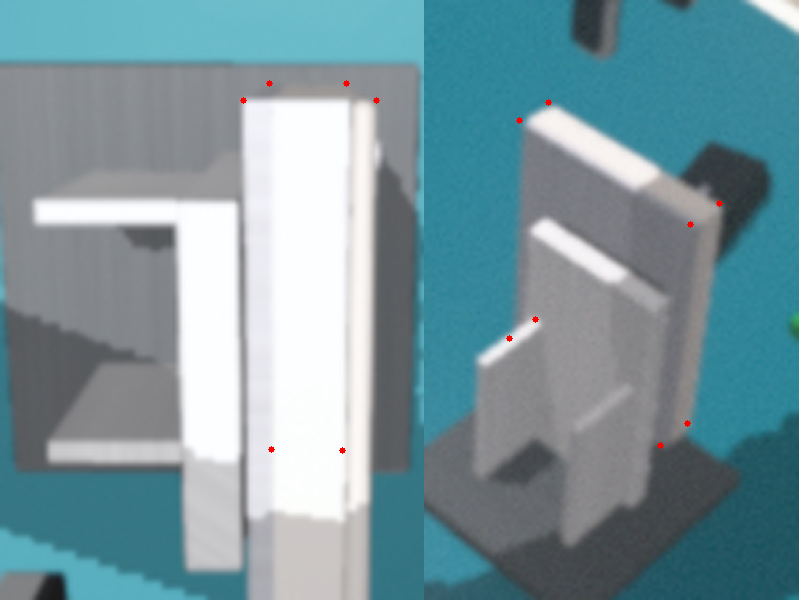

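View pics/s10.png

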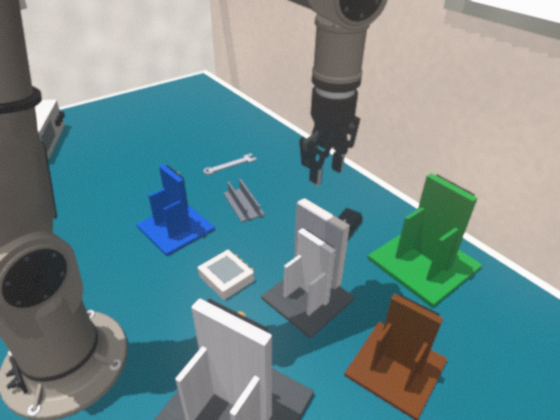

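```bash
python3 -c "
from h import *
stat();print(hand_in())"
```

```text
t 18.35 xb 0.0155 yb 0.0062 z 0.3858 yaw 7.99 tilt [-7.7e-03 -5.0e-04 -1.0e+00] F xb 0.69 yb 0.37 z -0.80 M xb 0.03 yb -0.04 w 0.649 vel 0.0043
the job is handed in; nothing more can be done
None
```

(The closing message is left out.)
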